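# Close up the fruit packing bench

### The arm

A 7-joint arm with a two-finger parallel gripper is mounted at the origin on the work surface. World frame = base frame: x ahead of the robot, y to its left, z up, the work surface at z = 0. Lengths are in m, angles in rad, forces in N, time in s.
With the tool pointing down it reaches from about 0.425 to 0.925 m from the base axis. Payload 6.8 kg.
Tool frame: the origin (TCP) lies midway between the tips of the shut fingers; the grasp point (between the pads) lies 19 mm behind it; z points along the fingers, y is the line along which they close (so a half turn about z gives the same grasp; the last joint's range is limited). The gripper opens to 85 mm and grips with 20 to 120 N. Pads are 22 mm wide; open, the fingers measure 114 mm over their backs; the gripper's body (76 mm by 85 mm) begins 54 mm behind the grasp point. The pads swing forward as they close: fully open they stand 13 mm farther back than shut.
Start: joints at [1.109, 0.477, 0.022, 1.555, -0.011, 1.109, -0.083], TCP at [0.234, -0.633, 0.231] pointing down, gripper open.
Joint ranges: [-2.96, 2.96], [-0.34, 2.1], [-1.41, 1.46], [0.24, 2.44], [-1.37, 4.51], [0.17, 1.92], [-2.96, 2.96]. Speed limits (rad/s): [2.39, 2.39, 3.14, 3.14, 3.14, 3.14, 3.14].

### API

Orientations are given as a rotation vector (axis times angle).
In Python, from bench import r gives the robot as it stands. The module is installed in compiled form; this text tells all that it offers.
- The arm moves only by the tool apply_moves, never from a script. Its argument "rows" is a list of rows, each a list of 6 numbers: the shift along the tool's x, y, z scaled (see below), then the turn, a rotation vector about the tool's x, y, z scaled (see below). A call has 1 to 5 rows; each row is the pose to reach, as a shift and turn from the pose commanded when the call began, along the tool's axes at that moment; what a row does not reach only later rows make up. The controller multiplies each number of a shift by 0.25 m and each number of a turn by 90 degrees. A row lasts 1/8 s, in which the tool goes at most 62.5 mm and 10.7 degrees, less where a joint would pass 70% of its speed; a pose out of reach is approached as far as the arm can. A call with a number of a shift or a turn outside -1 to 1 is refused whole. A call with a gripper value outside its range is refused whole. "claw" is the opening, from 0 (shut) to 1 (fully open), set as the call begins (left out, the last holds). The fingers move at their own pace and stop on an object; "newtons" is the grip in N (left out, the last holds). Time passes only in rows, so rows that repeat a pose let the fingers close. It gives the time, the measured TCP pose, the force, the opening and the grip force at its end, in the units of the state.
- r.get_obs(): the state, without advancing time (a new reading comes with each control period).
- r.grab_frame(name): name is "scene" or "top" or "wrist"; returns a dict with "pixels" (480x640x3 uint8, red, green, blue), "intrinsics" (3x3 intrinsics, pixels), "dist" ([k1, k2, p1, p2, k3] as OpenCV has them; the pictures are not rectified), "eye" and "attitude" of the camera in the world. Camera axes: x right, y up, looking along -z (the intrinsics and any distortion apply to the point x, -y, -z); pixel columns grow to the right and rows downward; lengths in m; the calibration is good to about 2 mm. A picture is of the moment at which its call begins. There is no depth.
- r.hand_in(): hands the job in; it is judged then, once.
Trained networks look in a picture, given as the dict that the camera call returned (one of the last four; its "shot" number tells which), for a name from the list of things; names that differ only in an ending like _2 or _b are one class to them, and where a whole thing is asked for, a point or a joint stands for the part that bears it (a point fixed in the world has none). Each returns a list of dicts, best first, with "conf" (0 to 1); they miss things now and then, are a little off and sometimes report something else, mostly with a low value. They report only what shows in the picture. A call takes as long as a camera call. They do not tell look-alikes from the thing itself.
- r.search_frame(picture, thing): "rect" ([left, top, width, height] in pixels, round what is visible of it).
- r.outline_of(picture, thing): "pixels" (480x640 bool, what is visible of it) and "rect" ([left, top, width, height] in pixels, round what is visible of it).
- r.landmark_of(picture, thing): "point" ([column, row] in pixels: a listed point, or the origin of a listed thing).
The state is a dict: "clock": time; "joints": joint angles; "qvel": joint speeds; "tau": joint torques, N m; "tcp_pos": TCP position; "orientation": TCP orientation; "contact_force": force on the tool from outside, world axes, zero at the start; "moment": the same for the moment, N m; "grip_width": finger opening in m; "gripper_force": force on a finger pad.
Only numpy, scipy, OpenCV 4.12 (cv2) and the standard library are available. Lean on these libraries where they do the work, as an engineer would, in place of code of your own. Each camera call takes 0.05 s, during which the arm holds its last target. There are 200 camera calls.

### The job

Close up the fruit packing bench: stand each fruit pot upright and flat in the tray of its lid's colour, and put the corner guards away on the saddle, the black guard first and the lime green one nested on top of it, both fully seated ridge over ridge with their ends lined up with the saddle's angle. Do not tip a pot over, and leave the yellow wrap carton where it lies.

Things in the scene. Friction and masses are not known exactly. Their poses are not given: they have to be found in the camera images.
- red_pot: Loose round white fruit pot with a red lid, 60 mm across and 52 mm tall (the lid is the top 16 mm, of the same width), 0.15 to 0.31 kg, standing upright on the table. Origin: centre of its underside; z up along its axis.
- red_tray: Fixed shallow round red tray on the table, 88 mm across with a rim 10 mm high and 4 mm thick; its floor, 80 mm across, is 4 mm above the table. Origin: its centre at table height; z up.
- blue_pot: Loose round white fruit pot with a blue lid, 60 mm across and 52 mm tall (the lid is the top 16 mm, of the same width), 0.15 to 0.31 kg, standing upright on the table. Origin: centre of its underside; z up along its axis.
- blue_tray: Fixed shallow round blue tray on the table, 88 mm across with a rim 10 mm high and 4 mm thick; its floor, 80 mm across, is 4 mm above the table. Origin: its centre at table height; z up.
- yellow_pot: Loose round white fruit pot with a yellow lid, 60 mm across and 52 mm tall (the lid is the top 16 mm, of the same width), 0.15 to 0.31 kg, standing upright on the table. Origin: centre of its underside; z up along its axis.
- yellow_tray: Fixed shallow round yellow tray on the table, 88 mm across with a rim 10 mm high and 4 mm thick; its floor, 80 mm across, is 4 mm above the table. Origin: its centre at table height; z up.
- black_guard: Loose black plastic carton corner guard: angle section lying ridge up like a roof, two legs at 90 degrees, 90 mm long, 56 mm wide over the feet, 36 mm high, legs 8 mm thick; the feet's outer sides are upright for the lowest 7.8 mm (pinch there, across, at mid length). 0.06 to 0.13 kg. Origin: centre, at the level of the feet; x along the ridge, y across, z up.
- lime_guard: Loose lime green plastic carton corner guard: angle section lying ridge up like a roof, two legs at 90 degrees, 90 mm long, 56 mm wide over the feet, 36 mm high, legs 8 mm thick; the feet's outer sides are upright for the lowest 7.8 mm (pinch there, across, at mid length). 0.06 to 0.13 kg. Origin: centre, at the level of the feet; x along the ridge, y across, z up.
- saddle: Fixed saddle: dark steel plate 104 x 70 x 6 mm on the table with a bare aluminium angle of the guards' section and length on it, ridge up, 42 mm high in all. The first guard seated on it has its feet 17.3 mm above the table, a second nested on that 28.6 mm. Origin: plate centre at table height; x along the ridge, y across, z up.
- wrap_carton: Bystander: long loose yellow carton of kitchen wrap with a red and a blue band, 46 x 300 mm and 46 mm high, 0.45 kg, lying across the far side of the table. Origin: centre of its underside; y along its length. To be left where it is.
Mind the look-alikes: they are no part of the job. Leave any turquoise look-alike of the red_pot alone.

How it is judged:
At the end, for the whole second after the job is handed in: Each pot upright (0.1 rad) on the floor of its colour's tray, within 14 mm of centre; black guard on saddle, lime on black, each within 4 mm of seated height, 6 mm across, 13 mm along (lime 18 mm from saddle's middle too), aligned and level to 0.14 rad; all released, at rest (horizontal distance between red_pot and red_tray below 0.014 m and z of red_pot in the frame of red_tray below 0.008 m and angle between each of red_pot, blue_pot, yellow_pot's own z axis and vertical below 0.1 rad and horizontal distance between blue_pot and blue_tray below 0.014 m and z of blue_pot in the frame of blue_tray below 0.008 m and horizontal distance between yellow_pot and yellow_tray below 0.014 m and z of yellow_pot in the frame of yellow_tray below 0.008 m and x of black_guard in the frame of saddle between -0.013 and 0.013 m and y of black_guard in the frame of saddle between -0.006 and 0.006 m and z of black_guard in the frame of saddle between 0.0133 and 0.0213 m and angle between the x axis of black_guard and the x axis of saddle, either way round below 0.14 rad and angle between each of black_guard, lime_guard's own z axis and vertical below 0.14 rad and x of lime_guard in the frame of black_guard between -0.013 and 0.013 m and y of lime_guard in the frame of black_guard between -0.006 and 0.006 m and z of lime_guard in the frame of black_guard between 0.0073 and 0.0153 m and angle between the x axis of lime_guard and the x axis of black_guard, either way round below 0.14 rad and x of lime_guard in the frame of saddle between -0.018 and 0.018 m and linear speed of each of red_pot, blue_pot, yellow_pot, black_guard, lime_guard below 0.02 m/s); the robot touches nothing.
It fails at once if the wrap carton was shifted by more than 30 mm (distance of wrap_carton from where it was at the start of the episode above 0.03 m).
It fails at once if the red pot was tipped over (angle between red_pot's own z axis and vertical above 0.8 rad).
It fails at once if the blue pot was tipped over (angle between blue_pot's own z axis and vertical above 0.8 rad).
It fails at once if the yellow pot was tipped over (angle between yellow_pot's own z axis and vertical above 0.8 rad).
It also fails if it takes over 122 s, if anything falls off the work surface, if the arm or the gripper's body presses on something with over 40 N, if the wrist force passes 120 N, or if a joint passes its speed limit or range.

## Working session

There is one attempt and no reset: what is moved stays moved. The work goes in short steps, Python scripts to look and compute and a tool call to move; the robot and the scene stay as the last step left them, time stands still between calls to the robot, and variables do not carry over. Pictures are saved under pics/ and viewed, at most 14 in all, crops included, and the job is handed in when it is done.

Besides the shell and the picture viewer there is one more tool, called after ">>>" as name(argument=value, ...), one argument or row to a line, values as JSON. apply_moves: Moves the arm, as the interface text tells. Its arguments: {"type":"object","properties":{"rows":{"type":"array","items":{"type":"array","items":{"type":"number"}}},"claw":{"type":"number"},"newtons":{"type":"number"}},"required":["rows"]}

```bash
mkdir -p pics; ls; python3 - <<'E'
from bench import r
import cv2,pickle
o=r.get_obs();print({k:o[k] for k in('clock','joints','tcp_pos','orientation','grip_width')})
for n in('scene','top'):
    f=r.grab_frame(n);cv2.imwrite(f'pics/{n}0.png',f['pixels'][...,::-1]);print(n,f['intrinsics'],f['dist'],f['eye'],f['attitude'],f['shot'])
    pickle.dump(f,open(f'{n}0.pkl','wb'))
E
```

```text
pics
{'clock': 0.0, 'joints': array([ 1.10891736,  0.47777844,  0.02232578,  1.5564648 , -0.01151197,
        1.10928655, -0.08314113]), 'tcp_pos': array([ 0.23364146, -0.63264011,  0.23033433]), 'orientation': array([-3.09084465e+00, -5.52492534e-01,  6.79560274e-04]), 'grip_width': 0.08545401119982467}
scene [[476.61694183   0.         312.03935276]
 [  0.         476.61694183 244.44850915]
 [  0.           0.           1.        ]] [-0.05348272  0.          0.          0.          0.        ] [1.10440675 0.368052   0.52835302] [0.55664546 1.01801569 1.9981338 ] 1
top [[497.23345651   0.         314.45626104]
 [  0.         497.23345651 243.50305257]
 [  0.           0.           1.        ]] [-0.13679953  0.          0.          0.          0.        ] [ 4.13450187e-01 -1.27123025e-04  1.05921693e+00] [ 0.10689977 -0.11255401 -1.55388606] 2
```

View pics/top0.png

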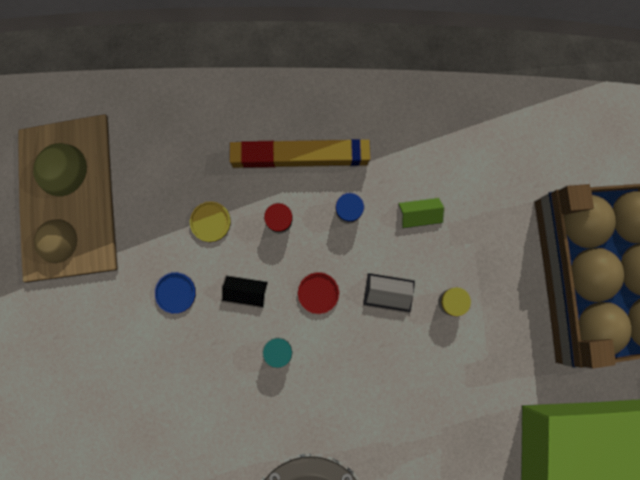

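View pics/scene0.png

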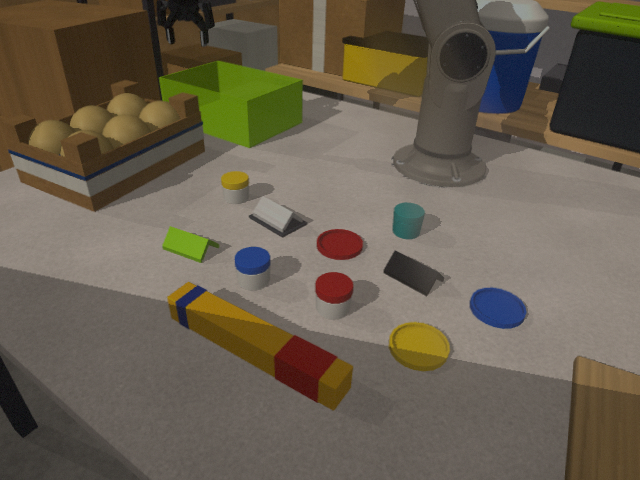

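The candidates, by pixel in the top view:
- **Pots:** red lid (278,218), blue lid (350,208), yellow lid (456,302). The turquoise look-alike at (278,353) is not to be touched.
- **Trays:** red (318,293), blue (175,293), yellow (210,222).
- **Guards and saddle:** black guard (245,291), lime guard (421,213), saddle (390,292).
- **Bystanders:** the carton's red and blue bands (258,153) and (355,152), the green box at lower right, and the wooden board and egg crate at the sides.

I'll fit the known shapes to the network outlines in each camera.

```bash
cat > h.py <<'E'
import numpy as np,cv2
from scipy.spatial.transform import Rotation as R
from scipy.optimize import minimize
def cyl(rad,z0,z1):
    a=np.linspace(0,2*np.pi,40,endpoint=False)
    return np.vstack([np.c_[rad*np.cos(a),rad*np.sin(a),0*a+z] for z in(z0,z1)])
def prof(L,p): return np.array([[s*L/2,y,z] for s in(-1,1) for y,z in p])
G=prof(.09,[(-.028,0),(.028,0),(-.028,.0078),(.028,.0078),(0,.036)])
def guard(): return G
S=np.vstack([prof(.104,[(-.035,0),(.035,0),(-.035,.006),(.035,.006)]),G+[0,0,.006]])
C=np.array([[x,y,z] for x in(-.023,.023) for y in(-.15,.15) for z in(0,.046)])
SH={'red_pot':cyl(.03,0,.052),'blue_pot':cyl(.03,0,.052),'yellow_pot':cyl(.03,0,.052),
'red_tray':cyl(.044,0,.01),'blue_tray':cyl(.044,0,.01),'yellow_tray':cyl(.044,0,.01),
'black_guard':G,'lime_guard':G,'saddle':S,'wrap_carton':C}
def proj(f,P):
    M=R.from_rotvec(f['attitude']).as_matrix();c=(np.atleast_2d(P)-f['eye'])@M
    return cv2.projectPoints(c*[1,-1,-1],np.zeros(3),np.zeros(3),f['intrinsics'],np.array(f['dist']))[0][:,0]
def ray(f,uv,z):
    p=cv2.undistortPoints(np.array([[uv]],float),f['intrinsics'],np.array(f['dist']))[0,0]
    d=R.from_rotvec(f['attitude']).as_matrix()@np.array([p[0],-p[1],-1]);e=np.array(f['eye'])
    return e+d*(z-e[2])/d[2]
def place(P,x,y,a,z=0):
    c,s=np.cos(a),np.sin(a);return P@np.array([[c,s,0],[-s,c,0],[0,0,1]])+[x,y,z]
def fit(views,name,z=0,yaws=None):
    """views: [(frame,mask)] -> x,y,yaw,iou"""
    P=SH[name];rnd=name.endswith(('pot','tray'))
    ts=[]
    for f,m in views:
        ys,xs=np.nonzero(m);b=(xs.min()-15,ys.min()-15,xs.max()+15,ys.max()+15)
        sc=4;M=cv2.resize(m[max(b[1],0):b[3],max(b[0],0):b[2]].astype(np.uint8),None,fx=sc,fy=sc,interpolation=cv2.INTER_LINEAR)
        ts.append((f,M,np.array([max(b[0],0),max(b[1],0)]),sc))
    def cost(v):
        t=0
        for f,M,o,sc in ts:
            q=((proj(f,place(P,v[0],v[1],v[2] if not rnd else 0,z))-o+.5)*sc-.5)
            I=np.zeros_like(M);cv2.fillConvexPoly(I,cv2.convexHull((q*16).astype(np.int32)),1,shift=4)
            t+=1-(I&M).sum()/max((I|M).sum(),1)
        return t/len(ts)
    f,m=views[0];ys,xs=np.nonzero(m);g=ray(f,(xs.mean(),ys.mean()),z+.02)
    best=None
    for a in ([0] if rnd else (yaws if yaws is not None else np.arange(0,np.pi,np.pi/6))):
        s=np.array([[g[0],g[1],a]]*4);s[1,0]+=.01;s[2,1]+=.01;s[3,2]+=.3
        k=minimize(cost,s[0],method='Nelder-Mead',options=dict(initial_simplex=s,xatol=1e-4,fatol=1e-5,maxiter=150))
        if best is None or k.fun<best.fun: best=k
    return np.r_[best.x,1-best.fun]
E
cat > look.py <<'E'
from bench import r
from h import *
fs=[r.grab_frame('top'),r.grab_frame('scene')]
for n in SH:
    V=[]
    for f in fs:
        o=r.outline_of(f,n)
        print(n,f['shot'],[(round(d['conf'],2),[int(v) for v in d['rect']]) for d in o[:3]])
        if o: V.append((f,o[0]['pixels']))
    for v in V: print('   ',fit([v],n).round(4))
    if len(V)>1: print('  both',fit(V,n).round(4))
E
python3 look.py
```

```text
red_pot 3 [(0.73, [263, 203, 26, 29]), (0.62, [262, 338, 30, 30])]
red_pot 4 [(0.79, [317, 271, 35, 45]), (0.75, [393, 200, 34, 36]), (0.49, [250, 196, 57, 37])]
    [ 0.6117  0.0748 -0.0328  0.8596]
    [ 0.61    0.0759 -0.0442  0.8975]
  both [0.6113 0.0758 0.0474 0.8765]
blue_pot 3 [(0.69, [336, 197, 25, 24]), (0.44, [363, 273, 50, 37])]
blue_pot 4 [(0.89, [236, 244, 34, 50]), (0.38, [165, 281, 185, 128]), (0.34, [223, 171, 26, 31])]
    [ 0.6338 -0.074  -0.0057  0.8173]
    [ 0.634  -0.0731 -0.1864  0.9099]
  both [ 0.634  -0.0732  0.1232  0.8627]
yellow_pot 3 [(0.56, [437, 287, 33, 25]), (0.47, [187, 199, 45, 42])]
yellow_pot 4 [(0.63, [220, 170, 27, 32]), (0.47, [248, 197, 59, 36]), (0.34, [164, 282, 187, 127])]
    [ 0.4413 -0.295  -0.1877  0.8593]
    [ 0.4405 -0.2934 -0.2807  0.9246]
  both [ 0.4406 -0.2934  0.0528  0.8916]
red_tray 3 [(0.79, [301, 274, 37, 37])]
red_tray 4 [(0.79, [315, 228, 44, 32])]
    [ 0.457  -0.0127  0.0771  0.9726]
    [ 0.4592 -0.0082  0.3366  0.9735]
  both [ 0.4574 -0.0111  0.068   0.934 ]
blue_tray 3 [(0.81, [154, 271, 40, 40])]
blue_tray 4 [(0.6
[... 494 characters left out ...]
.1446 1.4417 0.9262]
  both [0.4596 0.1443 1.435  0.8957]
lime_guard 3 [(0.78, [402, 198, 41, 26]), (0.56, [296, 274, 43, 37])]
lime_guard 4 [(0.67, [162, 229, 55, 36]), (0.41, [220, 172, 29, 32])]
    [ 0.6343 -0.2341  1.7243  0.9346]
    [ 0.6352 -0.2295 -1.4324  0.9043]
  both [ 0.6347 -0.2329 -1.4181  0.9061]
saddle 3 [(0.77, [359, 275, 55, 35])]
saddle 4 [(0.63, [248, 196, 56, 41])]
    [ 0.4594 -0.1616  1.4099  0.9504]
    [ 0.4611 -0.1582  1.402   0.921 ]
  both [ 0.46   -0.1604  1.4059  0.9279]
wrap_carton 3 [(0.8, [230, 138, 139, 30])]
wrap_carton 4 [(0.96, [163, 281, 187, 130])]
    [0.757  0.0313 3.1759 0.9491]
    [0.758  0.0331 0.0294 0.9653]
  both [0.7573 0.0324 3.1746 0.9541]
```

```bash
cat > plan.py <<'E'
from bench import r
from h import *
import sys
def tgt(yaw): # yaw = direction of tool y (closing line) in world
    y=np.array([np.cos(yaw),np.sin(yaw),0]);z=np.array([0,0,-1.]);return np.c_[np.cross(y,z),y,z]
def plan(*steps):
    """chain of (x,y,z,yaw): numbers from state now, then from each to next"""
    o=r.get_obs();p=np.array(o['tcp_pos']);M=R.from_rotvec(o['orientation']).as_matrix()
    print('clock',round(o['clock'],2),'tcp',p.round(4),'yaw',round(np.arctan2(M[1,1],M[0,1]),3),'w',round(o['grip_width'],4),'j',np.round(o['joints'],2))
    for x,y,z,yaw in steps:
        c=[tgt(yaw+k*np.pi) for k in(0,1)];T=min(c,key=lambda T:np.linalg.norm(R.from_matrix(M.T@T).as_rotvec()))
        q=np.array([x,y,z]);s=M.T@(q-p)/.25;t=R.from_matrix(M.T@T).as_rotvec()/(np.pi/2)
        print('row',np.r_[s,t].round(4).tolist(),'dist',round(np.linalg.norm(q-p),3),'deg',round(90*np.linalg.norm(t),1));p,M=q,T
if __name__=='__main__': plan(*[tuple(map(float,a.split(','))) for a in sys.argv[1:]])
E
cat > ov.py <<'E'
from h import *
import pickle
f=pickle.load(open('top0.pkl','rb'));I=cv2.resize(f['pixels'][...,::-1].copy(),None,fx=2.2,fy=2.2,interpolation=cv2.INTER_CUBIC)
B={'red_pot':(.611,.0758,0),'blue_pot':(.634,-.0732,0),'yellow_pot':(.4406,-.2934,0),'red_tray':(.4578,-.0115,0),'blue_tray':(.453,.2945,0),'yellow_tray':(.6085,.2256,0),'black_guard':(.459,.1447,1.442),'lime_guard':(.6347,-.2325,1.72),'saddle':(.46,-.1602,1.406)}
for n,v in B.items():
    q=(proj(f,place(SH[n],*v))+.5)*2.2-.5;cv2.polylines(I,[cv2.convexHull(q.astype(np.int32))],True,(255,0,255),1)
cv2.imwrite('pics/ov.png',I[400:850,300:1090])
E
python3 ov.py; python3 plan.py .3,-.55,.28,-1.22 .44,-.293,.2,-1.22 .44,-.293,.2,-.2 .44,-.293,.015,-.2
```

```text
clock 1.2 tcp [ 0.2339 -0.6332  0.2313] yaw -1.217 w 0.0851 j [ 1.11  0.48  0.02  1.56 -0.01  1.11 -0.08]
row [0.3635, -0.2206, -0.1948, 0.0, 0.0, 0.0019] dist 0.117 deg 0.2
row [0.8792, -0.773, 0.32, 0.0, 0.0, 0.0] dist 0.303 deg 0.0
row [0.0, 0.0, 0.0, 0.0, 0.0, -0.6494] dist 0.0 deg 58.4
row [0.0, 0.0, 0.74, 0.0, 0.0, 0.0] dist 0.185 deg 0.0
```

View pics/ov.png

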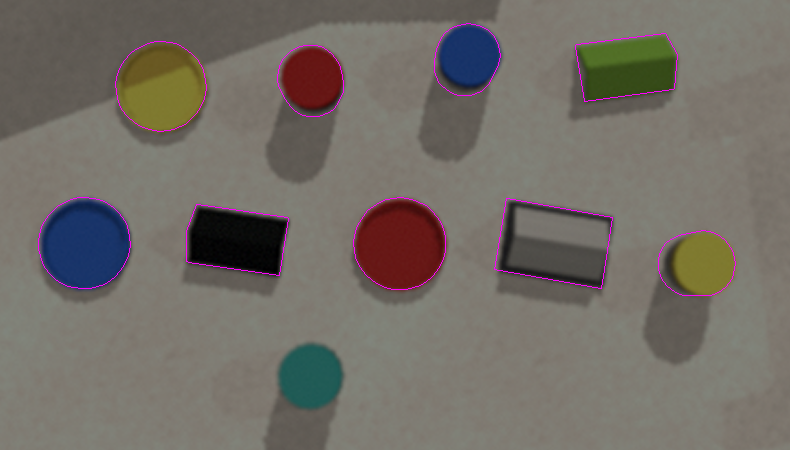

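The outlines fit to about 1–2 mm. The lids are in their described colours, and the turquoise pot at (311,376) in the crop is excluded. I'll go to the yellow pot first.

>>> apply_moves(
  rows=[
    [0.3635, -0.2206, -0.195, 0, 0, 0],
    [0.3635, -0.2206, -0.195, 0, 0, 0],
  ],
  claw=1,
  newtons=60,
)

```text
clock: 1.45
tcp_pos: [0.3009, -0.5488, 0.2805]
orientation: [-3.092, -0.552, -0.001]
contact_force: [1.0, 0.0, 1.0]
grip_width: 0.0853
gripper_force: 0.0
```

>>> apply_moves(
  rows=[
    [0.879, -0.773, 0.16, 0, 0, -0.5],
    [0.879, -0.773, 0.16, 0, 0, -0.5],
    [0.879, -0.773, 0.16, 0, 0, -0.5],
    [0.879, -0.773, 0.16, 0, 0, -0.5],
    [0.879, -0.773, 0.16, 0, 0, -0.5],
  ],
)

```text
clock: 2.08
tcp_pos: [0.4404, -0.2898, 0.2401]
orientation: [2.641, 1.701, 0.001]
contact_force: [0.4, 0.3, 0.0]
grip_width: 0.0856
gripper_force: 0.0
```

```bash
python3 plan.py .44,-.293,.2,0 .44,-.293,.014,0;python3 plan.py .44,-.293,.1,0
```

```text
clock 2.08 tcp [ 0.4404 -0.2898  0.2401] yaw -0.426 w 0.0856 j [ 0.71  0.24 -0.29  1.88  0.08  1.03 -0.04]
row [-0.0124, 0.0039, 0.1603, 0.0004, -0.0002, -0.2715] dist 0.04 deg 24.4
row [0.0, 0.0, 0.744, 0.0, 0.0, 0.0] dist 0.186 deg 0.0
clock 2.08 tcp [ 0.4404 -0.2898  0.2401] yaw -0.426 w 0.0856 j [ 0.71  0.24 -0.29  1.88  0.08  1.03 -0.04]
row [-0.0126, 0.0037, 0.5603, 0.0004, -0.0002, -0.2715] dist 0.14 deg 24.4
```

>>> apply_moves(
  rows=[
    [-0.0124, 0.004, 0.16, 0, 0, -0.2715],
    [-0.0124, 0.004, 0.16, 0, 0, -0.2715],
    [-0.0124, 0.004, 0.16, 0, 0, -0.2715],
    [-0.0124, 0.004, 0.16, 0, 0, -0.2715],
  ],
)

```text
clock: 2.58
tcp_pos: [0.4388, -0.2959, 0.2001]
orientation: [2.228, 2.215, 0.0]
contact_force: [-0.1, -0.0, -0.1]
grip_width: 0.0855
gripper_force: 0.0
```

```bash
cat > wr.py <<'E'
from plan import *
f=r.grab_frame('wrist');cv2.imwrite(f'pics/{sys.argv[1]}.png',f['pixels'][...,::-1])
for a in sys.argv[2:]:
    n,_,z=a.partition(':')
    for d in r.outline_of(f,n)[:2]: print(n,round(d['conf'],2),[int(v) for v in d['rect']],fit([(f,d['pixels'])],n,float(z or 0),[1.2,1.5,1.8]).round(4))
E
python3 wr.py w1 yellow_pot saddle; python3 plan.py .44,-.293,.014,0
```

```text
yellow_pot 0.9 [270, 172, 83, 87] [ 0.4393 -0.2929  0.0205  0.9065]
saddle 0.88 [285, 1, 104, 106] [ 0.4595 -0.1597  1.4219  0.9886]
clock 2.73 tcp [ 0.4389 -0.2959  0.2002] yaw -0.006 w 0.0857 j [ 0.77  0.3  -0.35  1.92  0.12  0.95  0.35]
row [0.0119, 0.0042, 0.7449, 0.0002, 0.0002, -0.004] dist 0.186 deg 0.4
```

View pics/w1.png

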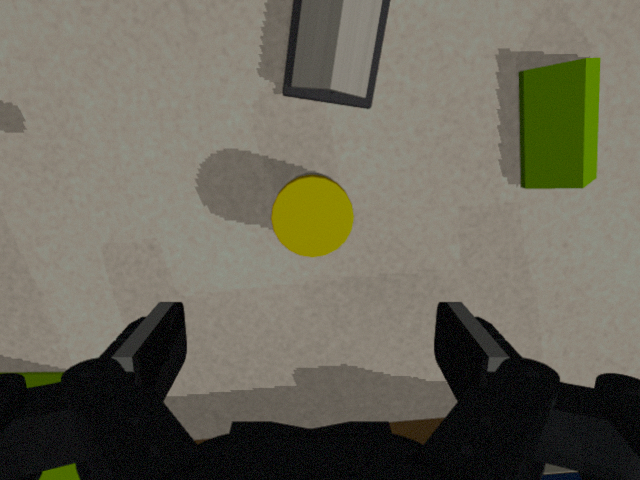

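The wrist view shows the yellow lid at (313,216), the saddle end at (335,60) and the lime guard at (560,122), which agrees with the earlier fits. I'll descend and grip.

>>> apply_moves(
  rows=[
    [0.012, 0.004, 0.25, 0, 0, 0],
    [0.012, 0.004, 0.45, 0, 0, 0],
    [0.012, 0.004, 0.62, 0, 0, 0],
    [0.012, 0.004, 0.744, 0, 0, 0],
    [0.012, 0.004, 0.744, 0, 0, 0],
  ],
)

```text
clock: 3.35
tcp_pos: [0.4384, -0.2919, 0.0123]
orientation: [-2.224, -2.212, 0.002]
contact_force: [-0.5, -0.3, 1.0]
grip_width: 0.0852
gripper_force: 0.0
```

>>> apply_moves(
  rows=[
    [0, 0, 0, 0, 0, 0],
    [0, 0, 0, 0, 0, 0],
    [0, 0, 0, 0, 0, 0],
    [0, 0, 0, 0, 0, 0],
  ],
  claw=0,
  newtons=60,
)

```text
clock: 3.85
tcp_pos: [0.441, -0.2936, 0.016]
orientation: [2.225, 2.213, 0.001]
contact_force: [0.2, 0.1, 6.3]
grip_width: 0.0587
gripper_force: 64.5
```

>>> apply_moves(
  rows=[
    [0, 0, -0.15, 0, 0, 0],
    [0, 0, -0.4, 0, 0, 0],
    [0, 0, -0.64, 0, 0, 0],
    [0, 0, -0.64, 0, 0, 0],
  ],
)

```text
clock: 4.35
tcp_pos: [0.4429, -0.2945, 0.1799]
orientation: [2.22, 2.207, 0.004]
contact_force: [0.1, -1.1, -3.1]
grip_width: 0.0587
gripper_force: 66.3
```

```bash
python3 plan.py .6085,.2256,.174,0 .6085,.2256,.0185,0
```

```text
clock 4.35 tcp [ 0.4429 -0.2945  0.1799] yaw -0.006 w 0.0587 j [ 0.77  0.32 -0.36  1.94  0.14  0.9   0.33]
row [2.0842, 0.6503, 0.0168, 0.0061, 0.0039, -0.0036] dist 0.546 deg 0.7
row [0.0, 0.0, 0.622, 0.0, 0.0, 0.0] dist 0.156 deg 0.0
```

>>> apply_moves(
  rows=[
    [0.15, 0.05, 0, 0, 0, 0],
    [0.38, 0.12, 0, 0, 0, 0],
    [0.61, 0.19, 0, 0, 0, 0],
    [0.8, 0.25, 0, 0, 0, 0],
  ],
)

```text
clock: 4.85
tcp_pos: [0.5028, -0.0907, 0.1733]
orientation: [-2.225, -2.216, 0.001]
contact_force: [1.8, -0.3, -3.9]
grip_width: 0.0585
gripper_force: 66.3
```

>>> apply_moves(
  rows=[
    [0.23, 0.072, 0, 0, 0, 0],
    [0.46, 0.144, 0, 0, 0, 0],
    [0.69, 0.215, 0, 0, 0, 0],
    [0.9, 0.28, 0, 0, 0, 0],
  ],
)

```text
clock: 5.35
tcp_pos: [0.574, 0.1332, 0.1729]
orientation: [-2.226, -2.216, 0.002]
contact_force: [0.0, -0.2, -2.7]
grip_width: 0.0591
gripper_force: 66.3
```

>>> apply_moves(
  rows=[
    [0.2, 0.06, 0, 0, 0, 0],
    [0.34, 0.1, 0, 0, 0, 0],
    [0.384, 0.12, 0, 0, 0, 0],
    [0.384, 0.12, 0, 0, 0, 0],
    [0.384, 0.12, 0, 0, 0, 0],
  ],
)

```text
clock: 5.98
tcp_pos: [0.6048, 0.225, 0.1734]
orientation: [2.229, 2.213, -0.003]
contact_force: [0.3, -0.6, -2.4]
grip_width: 0.0588
gripper_force: 66.3
```

```bash
python3 plan.py .6085,.2256,.07,0 .6085,.2256,.0205,0
```

```text
clock 5.97 tcp [0.6048 0.225  0.1734] yaw -0.007 w 0.0588 j [-0.1   0.53 -0.5   1.66  0.29  1.03 -0.69]
row [0.0033, 0.0151, 0.4136, -0.0006, 0.0012, -0.0046] dist 0.103 deg 0.4
row [0.0, 0.0, 0.198, 0.0, 0.0, 0.0] dist 0.05 deg 0.0
```

>>> apply_moves(
  rows=[
    [0.003, 0.015, 0.2, 0, 0, 0],
    [0.003, 0.015, 0.4, 0, 0, 0],
    [0.003, 0.015, 0.5, 0, 0, 0],
    [0.003, 0.015, 0.58, 0, 0, 0],
    [0.003, 0.015, 0.58, 0, 0, 0],
  ],
)

```text
clock: 6.6
tcp_pos: [0.6081, 0.2266, 0.0279]
orientation: [-2.228, -2.214, 0.004]
contact_force: [0.4, 0.4, -3.1]
grip_width: 0.0585
gripper_force: 66.2
```

>>> apply_moves(
  rows=[
    [0, 0, 0.02, 0, 0, 0],
    [0, 0, 0.028, 0, 0, 0],
    [0, 0, 0.028, 0, 0, 0],
  ],
)

```text
clock: 6.98
tcp_pos: [0.6091, 0.2282, 0.0226]
orientation: [2.227, 2.215, 0.001]
contact_force: [-0.0, 0.5, -2.8]
grip_width: 0.0589
gripper_force: 66.2
```

```bash
python3 plan.py .6085,.2256,.0205,0
```

```text
clock 6.97 tcp [0.6091 0.2282 0.0226] yaw -0.005 w 0.0589 j [-0.15  0.72 -0.43  1.73  0.4   0.78 -0.78]
row [-0.0104, -0.0022, 0.0085, 0.0005, -0.0001, -0.0033] dist 0.003 deg 0.3
```

>>> apply_moves(
  rows=[
    [-0.008, 0, 0.009, 0, 0, 0],
    [-0.008, 0, 0.009, 0, 0, 0],
  ],
)

```text
clock: 7.22
tcp_pos: [0.6091, 0.2262, 0.0201]
orientation: [2.227, 2.216, 0.001]
contact_force: [-0.3, 1.1, -1.9]
grip_width: 0.0583
gripper_force: 66.4
```

>>> apply_moves(
  rows=[
    [0, 0, 0, 0, 0, 0],
    [0, 0, 0, 0, 0, 0],
    [0, 0, 0, 0, 0, 0],
  ],
  claw=1,
)

```text
clock: 7.6
tcp_pos: [0.6089, 0.2261, 0.02]
orientation: [2.227, 2.215, 0.0]
contact_force: [-0.2, 0.8, -0.1]
grip_width: 0.085
gripper_force: 0.0
```

>>> apply_moves(
  rows=[
    [0, 0, -0.1, 0, 0, 0],
    [0, 0, -0.3, 0, 0, 0],
    [0, 0, -0.52, 0, 0, 0],
    [0, 0, -0.52, 0, 0, 0],
  ],
)

```text
clock: 8.1
tcp_pos: [0.6117, 0.2278, 0.1552]
orientation: [2.225, 2.213, 0.014]
contact_force: [-0.3, -0.2, -0.4]
grip_width: 0.085
gripper_force: 0.0
```

```bash
python3 wr.py w2 yellow_pot:.004 yellow_tray; python3 plan.py .6108,.0757,.15,0 .6108,.0757,.016,0
```

```text
yellow_pot 0.9 [257, 187, 94, 103] [ 0.6087  0.227  -0.0477  0.9119]
yellow_tray 0.56 [240, 164, 120, 110] [0.6067 0.2262 0.1976 0.3649]
yellow_tray 0.56 [460, 276, 96, 91] [ 0.7784  0.1679 -0.4746  0.5569]
clock 8.25 tcp [0.6082 0.2256 0.1491] yaw -0.005 w 0.0855 j [-0.1   0.56 -0.49  1.67  0.31  0.99 -0.7 ]
row [-0.5995, 0.0133, -0.0032, -0.0006, 0.0005, -0.0033] dist 0.15 deg 0.3
row [0.0, 0.0, 0.536, 0.0, 0.0, 0.0] dist 0.134 deg 0.0
```

>>> apply_moves(
  rows=[
    [-0.2, 0.013, 0, 0, 0, 0],
    [-0.4, 0.013, 0, 0, 0, 0],
    [-0.55, 0.013, 0, 0, 0, 0],
    [-0.6, 0.013, 0, 0, 0, 0],
    [-0.6, 0.013, 0, 0, 0, 0],
  ],
)

```text
clock: 8.88
tcp_pos: [0.6107, 0.0759, 0.1488]
orientation: [-2.227, -2.214, 0.002]
contact_force: [-0.2, 0.4, -1.4]
grip_width: 0.0851
gripper_force: 0.0
```

>>> apply_moves(
  rows=[
    [0, 0, 0, 0, 0, 0],
    [0, 0, 0.2, 0, 0, 0],
    [0, 0, 0.4, 0, 0, 0],
    [0, 0, 0.53, 0, 0, 0],
    [0, 0, 0.535, 0, 0, 0],
  ],
)

```text
clock: 9.5
tcp_pos: [0.609, 0.0778, 0.0137]
orientation: [-2.221, -2.216, 0.005]
contact_force: [0.2, 0.3, -0.3]
grip_width: 0.0852
gripper_force: 0.0
```

```bash
python3 plan.py .6108,.0757,.016,0
```

```text
clock 9.5 tcp [0.609  0.0778 0.0137] yaw -0.002 w 0.0852 j [ 0.07  0.69 -0.41  1.82  0.39  0.72 -0.56]
row [-0.0085, 0.0071, -0.0092, -0.0032, -0.0001, -0.0015] dist 0.004 deg 0.3
```

>>> apply_moves(
  rows=[
    [0, 0, 0, 0, 0, 0],
    [0, 0, 0, 0, 0, 0],
    [0, 0, 0, 0, 0, 0],
    [0, 0, 0, 0, 0, 0],
  ],
  claw=0,
)

```text
clock: 10.0
tcp_pos: [0.6127, 0.0771, 0.0183]
orientation: [2.226, 2.215, 0.005]
contact_force: [-2.2, 1.9, 7.8]
grip_width: 0.0585
gripper_force: 65.1
```

>>> apply_moves(
  rows=[
    [0, 0, -0.15, 0, 0, 0],
    [0, 0, -0.35, 0, 0, 0],
    [0, 0, -0.5, 0, 0, 0],
    [0, 0, -0.5, 0, 0, 0],
  ],
)

```text
clock: 10.5
tcp_pos: [0.6136, 0.0765, 0.1451]
orientation: [2.224, 2.212, 0.009]
contact_force: [0.2, 1.0, -2.4]
grip_width: 0.0588
gripper_force: 65.4
```

>>> apply_moves(
  rows=[
    [-0.1, -0.18, 0, 0, 0, 0],
    [-0.2, -0.36, 0, 0, 0, 0],
    [-0.3, -0.54, 0, 0, 0, 0],
    [-0.349, -0.613, 0, 0, 0, 0],
    [-0.349, -0.613, 0, 0, 0, 0],
  ],
)

```text
clock: 11.12
tcp_pos: [0.4554, -0.0119, 0.1403]
orientation: [-2.229, -2.213, 0.004]
contact_force: [0.6, -0.3, -2.7]
grip_width: 0.0589
gripper_force: 65.8
```

>>> apply_moves(
  rows=[
    [0, 0, 0, 0, 0, 0],
  ],
)

```text
clock: 11.25
tcp_pos: [0.4583, -0.0099, 0.141]
orientation: [2.227, 2.216, 0.001]
contact_force: [0.1, 0.4, -2.2]
grip_width: 0.0585
gripper_force: 65.8
```

```bash
python3 plan.py .4578,-.0118,.03,0 .4578,-.0118,.02,0
```

```text
clock 11.25 tcp [ 0.4583 -0.0099  0.141 ] yaw -0.005 w 0.0585 j [ 0.35  0.29 -0.53  2.12  0.2   0.78 -0.31]
row [-0.0079, -0.0024, 0.444, 0.0005, -0.0004, -0.0031] dist 0.111 deg 0.3
row [0.0, 0.0, 0.04, 0.0, 0.0, 0.0] dist 0.01 deg 0.0
```

>>> apply_moves(
  rows=[
    [-0.008, -0.002, 0.2, 0, 0, 0],
    [-0.008, -0.002, 0.38, 0, 0, 0],
    [-0.008, -0.002, 0.45, 0, 0, 0],
    [-0.008, -0.002, 0.474, 0, 0, 0],
    [-0.008, -0.002, 0.474, 0, 0, 0],
  ],
)

```text
clock: 11.88
tcp_pos: [0.4581, -0.0113, 0.0229]
orientation: [2.225, 2.217, 0.001]
contact_force: [0.2, -0.1, -2.8]
grip_width: 0.0586
gripper_force: 65.6
```

>>> apply_moves(
  rows=[
    [0, 0, 0, 0, 0, 0],
    [0, 0, 0, 0, 0, 0],
  ],
)

```text
clock: 12.12
tcp_pos: [0.4577, -0.0122, 0.0228]
orientation: [2.227, 2.215, 0.001]
contact_force: [-0.3, 0.1, -1.7]
grip_width: 0.0585
gripper_force: 65.6
```

```bash
python3 plan.py .4578,-.0118,.02,0
```

```text
clock 12.12 tcp [ 0.4577 -0.0122  0.0228] yaw -0.005 w 0.0585 j [ 0.24  0.49 -0.42  2.19  0.39  0.53 -0.48]
row [0.0016, 0.0003, 0.0114, 0.0007, -0.0001, -0.0033] dist 0.003 deg 0.3
```

>>> apply_moves(
  rows=[
    [0, 0, 0.008, 0, 0, 0],
    [0, 0, 0.008, 0, 0, 0],
  ],
)

```text
clock: 12.38
tcp_pos: [0.4577, -0.0124, 0.0221]
orientation: [2.226, 2.214, 0.0]
contact_force: [-6.5, -0.9, 21.4]
grip_width: 0.0588
gripper_force: 68.4
```

>>> apply_moves(
  rows=[
    [0, 0, 0, 0, 0, 0],
    [0, 0, 0, 0, 0, 0],
    [0, 0, 0, 0, 0, 0],
  ],
  claw=1,
)

```text
clock: 12.75
tcp_pos: [0.4571, -0.0124, 0.0205]
orientation: [-2.227, -2.216, -0.0]
contact_force: [-0.6, 0.3, 0.4]
grip_width: 0.0855
gripper_force: 0.0
```

>>> apply_moves(
  rows=[
    [0, 0, -0.1, 0, 0, 0],
    [0, 0, -0.3, 0, 0, 0],
    [0, 0, -0.52, 0, 0, 0],
    [0, 0, -0.52, 0, 0, 0],
  ],
)

```text
clock: 13.25
tcp_pos: [0.4599, -0.0122, 0.1542]
orientation: [2.224, 2.211, 0.008]
contact_force: [1.1, -0.3, 0.2]
grip_width: 0.0853
gripper_force: 0.0
```

>>> apply_moves(
  rows=[
    [-0.07, 0.2, 0, 0, 0, 0],
    [-0.14, 0.4, 0, 0, 0, 0],
    [-0.21, 0.6, 0, 0, 0, 0],
    [-0.245, 0.705, 0, 0, 0, 0],
    [-0.245, 0.705, 0, 0, 0, 0],
  ],
)

```text
clock: 13.88
tcp_pos: [0.6337, -0.0754, 0.1487]
orientation: [-2.228, -2.213, 0.001]
contact_force: [-0.7, -0.0, -0.4]
grip_width: 0.0853
gripper_force: 0.0
```

>>> apply_moves(
  rows=[
    [0, 0, 0, 0, 0, 0],
    [0, 0, 0, 0, 0, 0],
  ],
)

```text
clock: 14.12
tcp_pos: [0.6318, -0.074, 0.1503]
orientation: [-2.226, -2.216, 0.001]
contact_force: [-0.1, -0.1, -0.3]
grip_width: 0.0852
gripper_force: 0.0
```

```bash
python3 wr.py w3 blue_pot; python3 plan.py .634,-.0732,.016,0
```

```text
blue_pot 0.55 [266, 183, 97, 101] [ 0.6343 -0.0724 -0.1997  0.9131]
clock 14.22 tcp [ 0.6323 -0.0742  0.1507] yaw -0.004 w 0.0858 j [ 0.36  0.54 -0.47  1.7   0.29  0.97 -0.22]
row [0.0042, 0.007, 0.5388, -0.0001, 0.0002, -0.0028] dist 0.135 deg 0.3
```

>>> apply_moves(
  rows=[
    [0.005, 0.007, 0.2, 0, 0, 0],
    [0.005, 0.007, 0.38, 0, 0, 0],
    [0.005, 0.007, 0.5, 0, 0, 0],
    [0.005, 0.007, 0.535, 0, 0, 0],
    [0.005, 0.007, 0.535, 0, 0, 0],
  ],
)

```text
clock: 14.85
tcp_pos: [0.6348, -0.0731, 0.0172]
orientation: [2.227, 2.216, 0.0]
contact_force: [0.9, -0.6, 0.7]
grip_width: 0.0856
gripper_force: 0.0
```

>>> apply_moves(
  rows=[
    [0, 0, 0, 0, 0, 0],
    [0, 0, 0, 0, 0, 0],
    [0, 0, 0, 0, 0, 0],
    [0, 0, 0, 0, 0, 0],
  ],
  claw=0,
)

```text
clock: 15.35
tcp_pos: [0.6359, -0.0734, 0.0189]
orientation: [2.226, 2.214, 0.003]
contact_force: [-1.6, -0.1, 4.5]
grip_width: 0.0587
gripper_force: 64.5
```

>>> apply_moves(
  rows=[
    [0, 0, -0.15, 0, 0, 0],
    [0, 0, -0.35, 0, 0, 0],
    [0, 0, -0.5, 0, 0, 0],
    [0, 0, -0.5, 0, 0, 0],
  ],
)

```text
clock: 15.85
tcp_pos: [0.6372, -0.0733, 0.1462]
orientation: [2.223, 2.211, 0.008]
contact_force: [0.0, 0.6, -2.1]
grip_width: 0.0586
gripper_force: 65.2
```

>>> apply_moves(
  rows=[
    [0.15, -0.07, 0, 0, 0, 0],
    [0.35, -0.17, 0, 0, 0, 0],
    [0.55, -0.27, 0, 0, 0, 0],
    [0.75, -0.37, 0, 0, 0, 0],
  ],
)

```text
clock: 16.35
tcp_pos: [0.5415, 0.1157, 0.1409]
orientation: [-2.227, -2.215, 0.002]
contact_force: [0.3, 0.3, -2.2]
grip_width: 0.0585
gripper_force: 65.2
```

>>> apply_moves(
  rows=[
    [0.2, -0.1, 0, 0, 0, 0],
    [0.4, -0.2, 0, 0, 0, 0],
    [0.58, -0.29, 0, 0, 0, 0],
    [0.7, -0.345, 0, 0, 0, 0],
    [0.715, -0.352, 0, 0, 0, 0],
  ],
)

```text
clock: 16.98
tcp_pos: [0.4538, 0.2964, 0.1413]
orientation: [-2.22, -2.22, 0.001]
contact_force: [0.5, -0.3, -1.8]
grip_width: 0.0584
gripper_force: 65.2
```

>>> apply_moves(
  rows=[
    [0, 0, 0, 0, 0, 0],
    [0, 0, 0, 0, 0, 0],
  ],
)

```text
clock: 17.23
tcp_pos: [0.4567, 0.2921, 0.1413]
orientation: [2.229, 2.213, -0.002]
contact_force: [-0.6, -1.2, -2.5]
grip_width: 0.0585
gripper_force: 65.2
```

```bash
python3 plan.py .453,.2947,.023,0
```

```text
clock 17.23 tcp [0.4567 0.2921 0.1413] yaw -0.007 w 0.0585 j [-0.22  0.43 -0.58  1.93  0.3   0.87 -0.96]
row [0.0108, -0.0148, 0.4732, -0.0002, 0.0008, -0.0048] dist 0.118 deg 0.4
```

>>> apply_moves(
  rows=[
    [0.01, -0.014, 0.2, 0, 0, 0],
    [0.01, -0.014, 0.38, 0, 0, 0],
    [0.01, -0.014, 0.45, 0, 0, 0],
    [0.01, -0.014, 0.47, 0, 0, 0],
    [0.01, -0.014, 0.475, 0, 0, 0],
  ],
)

```text
clock: 17.85
tcp_pos: [0.4536, 0.2968, 0.0241]
orientation: [2.228, 2.215, 0.003]
contact_force: [-0.5, -0.6, -1.3]
grip_width: 0.0584
gripper_force: 65.2
```

>>> apply_moves(
  rows=[
    [0, 0, 0.002, 0, 0, 0],
    [0, 0, 0.002, 0, 0, 0],
  ],
)

```text
clock: 18.1
tcp_pos: [0.4532, 0.2967, 0.0235]
orientation: [2.227, 2.215, 0.003]
contact_force: [0.0, -0.2, -1.6]
grip_width: 0.0586
gripper_force: 65.2
```

```bash
python3 plan.py .453,.2947,.0215,0
```

```text
clock 18.1 tcp [0.4532 0.2967 0.0235] yaw -0.005 w 0.0586 j [-0.31  0.6  -0.49  2.    0.45  0.65 -1.1 ]
row [-0.0082, -0.0009, 0.008, 0.001, -0.0005, -0.0034] dist 0.003 deg 0.3
```

Release the blue pot, rise, and go over the black guard (dx +0.006, dy −0.15).

>>> apply_moves(
  rows=[
    [-0.008, 0, 0.006, 0, 0, 0],
    [-0.008, 0, 0.006, 0, 0, 0],
  ],
)

```text
clock: 18.35
tcp_pos: [0.4532, 0.2962, 0.0228]
orientation: [-2.226, -2.216, -0.005]
contact_force: [-1.9, 1.8, 9.4]
grip_width: 0.0587
gripper_force: 66.6
```

>>> apply_moves(
  rows=[
    [0, 0, 0, 0, 0, 0],
    [0, 0, 0, 0, 0, 0],
    [0, 0, 0, 0, 0, 0],
  ],
  claw=1,
)

```text
clock: 18.73
tcp_pos: [0.4526, 0.2941, 0.021]
orientation: [2.227, 2.215, -0.0]
contact_force: [0.3, -0.2, 0.1]
grip_width: 0.0852
gripper_force: 0.0
```

>>> apply_moves(
  rows=[
    [0, 0, -0.1, 0, 0, 0],
    [0, 0, -0.3, 0, 0, 0],
    [0, 0, -0.52, 0, 0, 0],
    [0, 0, -0.52, 0, 0, 0],
  ],
)

```text
clock: 19.23
tcp_pos: [0.4549, 0.2963, 0.1552]
orientation: [2.226, 2.214, 0.013]
contact_force: [-0.3, 0.3, -0.4]
grip_width: 0.0852
gripper_force: 0.0
```

>>> apply_moves(
  rows=[
    [-0.2, 0, 0, 0, 0, 0.04],
    [-0.4, 0.02, 0, 0, 0, 0.08],
    [-0.55, 0.024, 0, 0, 0, 0.082],
    [-0.6, 0.024, 0, 0, 0, 0.082],
    [-0.6, 0.024, 0, 0, 0, 0.082],
  ],
)

```text
clock: 19.85
tcp_pos: [0.4576, 0.144, 0.1505]
orientation: [-2.366, -2.066, 0.001]
contact_force: [0.6, 0.7, -1.2]
grip_width: 0.0855
gripper_force: 0.0
```

>>> apply_moves(
  rows=[
    [0, 0, 0, 0, 0, 0],
    [0, 0, 0, 0, 0, 0],
    [0, 0, 0, 0, 0, 0],
  ],
)

```text
clock: 20.23
tcp_pos: [0.4578, 0.1453, 0.151]
orientation: [-2.363, -2.069, -0.0]
contact_force: [-0.7, -0.1, -0.4]
grip_width: 0.0857
gripper_force: 0.0
```

```bash
python3 wr.py w4 black_guard; python3 plan.py .459,.1447,.15,-.129
```

```text
black_guard 0.84 [274, 158, 81, 136] [0.4578 0.1458 1.4322 0.978 ]
clock 20.32 tcp [0.4578 0.1448 0.151 ] yaw -0.133 w 0.0853 j [ 0.04  0.31 -0.56  2.06  0.22  0.83 -0.78]
row [0.0001, 0.0048, 0.0042, 0.0, -0.0001, -0.0026] dist 0.002 deg 0.2
```

>>> apply_moves(
  rows=[
    [0.004, 0, 0.2, 0, 0, 0.004],
    [0.004, 0, 0.4, 0, 0, 0.004],
    [0.004, 0, 0.55, 0, 0, 0.004],
    [0.004, 0, 0.598, 0, 0, 0.004],
    [0.004, 0, 0.598, 0, 0, 0.004],
  ],
)

```text
clock: 20.95
tcp_pos: [0.4579, 0.1456, 0.0016]
orientation: [-2.371, -2.061, 0.001]
contact_force: [-0.2, 0.1, 0.8]
grip_width: 0.0853
gripper_force: 0.0
```

>>> apply_moves(
  rows=[
    [0, 0, 0, 0, 0, 0],
    [0, 0, 0, 0, 0, 0],
  ],
)

```text
clock: 21.2
tcp_pos: [0.459, 0.1456, 0.0028]
orientation: [2.371, 2.059, 0.004]
contact_force: [0.1, 0.0, 0.9]
grip_width: 0.0854
gripper_force: 0.0
```

```bash
python3 plan.py .4578,.1458,-.001,-.135
```

```text
clock 21.2 tcp [0.459  0.1456 0.0028] yaw -0.141 w 0.0854 j [-0.1   0.56 -0.42  2.14  0.45  0.52 -0.99]
row [-0.0, -0.0049, 0.0153, 0.0015, -0.0007, -0.0035] dist 0.004 deg 0.3
```

>>> apply_moves(
  rows=[
    [0, -0.004, 0.012, 0, 0, 0],
    [0, -0.004, 0.012, 0, 0, 0],
  ],
)

```text
clock: 21.45
tcp_pos: [0.4569, 0.1454, -0.0014]
orientation: [2.371, 2.06, 0.0]
contact_force: [0.2, 0.5, -0.9]
grip_width: 0.0854
gripper_force: 0.0
```

>>> apply_moves(
  rows=[
    [0, 0, 0, 0, 0, 0],
    [0, 0, 0, 0, 0, 0],
    [0, 0, 0, 0, 0, 0],
    [0, 0, 0, 0, 0, 0],
  ],
  claw=0,
  newtons=30,
)

```text
clock: 21.95
tcp_pos: [0.4571, 0.1455, -0.0011]
orientation: [2.371, 2.06, 0.0]
contact_force: [-0.8, -0.1, 5.4]
grip_width: 0.0552
gripper_force: 31.0
```

```bash
python3 plan.py .4578,.1458,.15,-.135
```

```text
clock 21.95 tcp [ 0.4571  0.1455 -0.0011] yaw -0.14 w 0.0552 j [-0.1   0.56 -0.41  2.15  0.45  0.51 -1.  ]
row [0.0015, 0.0027, -0.6044, 0.0003, 0.0001, -0.0033] dist 0.151 deg 0.3
```

>>> apply_moves(
  rows=[
    [0, 0, -0.1, 0, 0, 0],
    [0, 0, -0.3, 0, 0, 0],
    [0, 0, -0.5, 0, 0, 0],
    [0, 0, -0.55, 0, 0, 0],
    [0, 0, -0.55, 0, 0, 0],
  ],
)

```text
clock: 22.58
tcp_pos: [0.4572, 0.1452, 0.1362]
orientation: [2.372, 2.059, 0.001]
contact_force: [-0.1, 0.4, -1.2]
grip_width: 0.0549
gripper_force: 33.1
```

```bash
python3 plan.py .459,0,.138,-.158 .4597,-.16,.138,-.158
```

```text
clock 22.57 tcp [0.4572 0.1452 0.1362] yaw -0.141 w 0.0549 j [ 0.04  0.34 -0.56  2.07  0.25  0.8  -0.81]
row [-0.5742, 0.0887, -0.007, 0.0007, -0.0, 0.011] dist 0.145 deg 1.0
row [-0.6316, 0.1035, 0.0, 0.0, 0.0, 0.0] dist 0.16 deg 0.0
```

>>> apply_moves(
  rows=[
    [-0.2, 0.03, 0, 0, 0, 0.01],
    [-0.4, 0.06, 0, 0, 0, 0.01],
    [-0.5, 0.08, 0, 0, 0, 0.01],
    [-0.574, 0.089, 0, 0, 0, 0.01],
    [-0.574, 0.089, 0, 0, 0, 0.01],
  ],
)

```text
clock: 23.2
tcp_pos: [0.4575, -0.0012, 0.1341]
orientation: [-2.389, -2.037, 0.005]
contact_force: [-0.4, 0.9, -1.4]
grip_width: 0.0552
gripper_force: 33.1
```

>>> apply_moves(
  rows=[
    [-0.2, 0.033, 0, 0, 0, 0],
    [-0.4, 0.066, 0, 0, 0, 0],
    [-0.55, 0.09, 0, 0, 0, 0],
    [-0.632, 0.104, 0, 0, 0, 0],
    [-0.632, 0.104, 0, 0, 0, 0],
  ],
)

```text
clock: 23.82
tcp_pos: [0.4597, -0.1601, 0.1349]
orientation: [-2.388, -2.039, 0.001]
contact_force: [0.2, 0.9, -1.7]
grip_width: 0.0545
gripper_force: 33.1
```

>>> apply_moves(
  rows=[
    [0, 0, 0, 0, 0, 0],
    [0, 0, 0, 0, 0, 0],
    [0, 0, 0, 0, 0, 0],
  ],
)

```text
clock: 24.2
tcp_pos: [0.4602, -0.1589, 0.136]
orientation: [-2.386, -2.044, -0.0]
contact_force: [-0.2, 0.0, -0.5]
grip_width: 0.055
gripper_force: 33.1
```

```bash
python3 wr.py w5 saddle black_guard:.137; python3 plan.py .4597,-.16,.06,-.158
```

```text
saddle 0.73 [256, 153, 107, 50] [ 0.466  -0.1182  1.4206  0.5706]
black_guard 0.76 [224, 193, 172, 233] [ 0.4621 -0.145   1.4177  0.86  ]
clock 24.35 tcp [ 0.4601 -0.1595  0.1361] yaw -0.155 w 0.0548 j [ 0.58  0.33 -0.44  2.06  0.19  0.79 -0.13]
row [-0.0022, -0.0015, 0.3044, 0.0001, 0.0, 0.0016] dist 0.076 deg 0.1
```

View pics/w5.png

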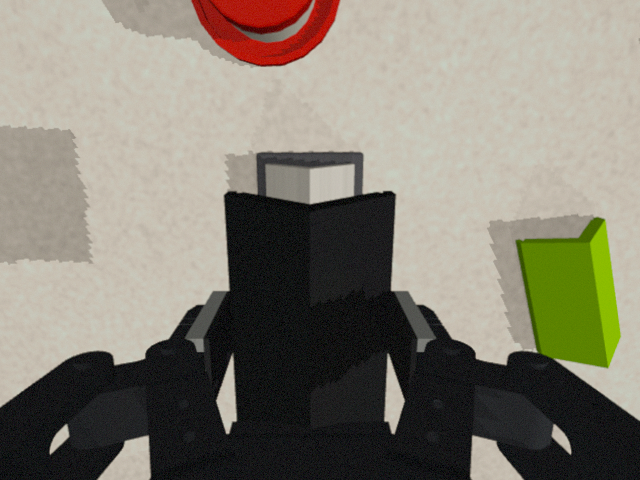

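The black guard hangs level in the pads, and its ridge (310,200) lines up with the saddle ridge (310,170). I'll lower it.

>>> apply_moves(
  rows=[
    [-0.002, -0.001, 0.2, 0, 0, 0],
    [-0.002, -0.001, 0.3, 0, 0, 0],
    [-0.002, -0.001, 0.38, 0, 0, 0],
    [-0.002, -0.001, 0.44, 0, 0, 0],
    [-0.002, -0.001, 0.44, 0, 0, 0],
  ],
)

```text
clock: 24.98
tcp_pos: [0.4592, -0.1601, 0.0253]
orientation: [-2.386, -2.041, 0.001]
contact_force: [-0.6, -1.1, -1.3]
grip_width: 0.0548
gripper_force: 33.1
```

>>> apply_moves(
  rows=[
    [0, 0, 0.012, 0, 0, 0],
    [0, 0, 0.02, 0, 0, 0],
    [0, 0, 0.02, 0, 0, 0],
  ],
)

```text
clock: 25.35
tcp_pos: [0.46, -0.1604, 0.0214]
orientation: [2.387, 2.041, 0.0]
contact_force: [0.3, 0.8, -0.9]
grip_width: 0.0546
gripper_force: 33.1
```

```bash
python3 plan.py .4597,-.16,.0163,-.158
```

```text
clock 25.35 tcp [ 0.46   -0.1604  0.0214] yaw -0.156 w 0.0546 j [ 0.5   0.52 -0.35  2.13  0.34  0.54 -0.26]
row [0.0014, -0.0015, 0.0203, 0.0004, 0.0001, 0.0012] dist 0.005 deg 0.1
```

>>> apply_moves(
  rows=[
    [0, 0, 0.008, 0, 0, 0],
    [0, 0, 0.016, 0, 0, 0],
    [0, 0, 0.016, 0, 0, 0],
  ],
)

```text
clock: 25.72
tcp_pos: [0.4596, -0.1603, 0.0169]
orientation: [-2.387, -2.041, 0.0]
contact_force: [0.7, 0.7, -0.9]
grip_width: 0.0553
gripper_force: 33.1
```

>>> apply_moves(
  rows=[
    [0, 0, 0.004, 0, 0, 0],
    [0, 0, 0.004, 0, 0, 0],
  ],
)

```text
clock: 25.98
tcp_pos: [0.4599, -0.1603, 0.0163]
orientation: [2.387, 2.042, -0.0]
contact_force: [-1.8, -0.3, 2.8]
grip_width: 0.0545
gripper_force: 33.5
```

>>> apply_moves(
  rows=[
    [0, 0, 0, 0, 0, 0],
    [0, 0, 0, 0, 0, 0],
    [0, 0, 0, 0, 0, 0],
  ],
  claw=1,
)

```text
clock: 26.35
tcp_pos: [0.4598, -0.1603, 0.016]
orientation: [2.388, 2.042, 0.0]
contact_force: [-0.2, 0.1, 0.3]
grip_width: 0.0855
gripper_force: 0.0
```

>>> apply_moves(
  rows=[
    [0, 0, -0.1, 0, 0, 0],
    [0, 0, -0.3, 0, 0, 0],
    [0, 0, -0.52, 0, 0, 0],
    [0, 0, -0.53, 0, 0, 0],
    [0, 0, -0.53, 0, 0, 0],
  ],
)

```text
clock: 26.98
tcp_pos: [0.4595, -0.1605, 0.1485]
orientation: [2.388, 2.041, -0.0]
contact_force: [0.4, -1.0, -0.6]
grip_width: 0.0853
gripper_force: 0.0
```

```bash
python3 wr.py w6 saddle black_guard:.0173 lime_guard; python3 plan.py .6347,-.2325,.15,.149
```

```text
saddle 0.81 [261, 149, 105, 142] [ 0.4761 -0.0671  1.374   0.2608]
black_guard 0.96 [267, 162, 85, 148] [ 0.4594 -0.1598  1.4192  0.9736]
lime_guard 0.61 [507, 210, 103, 144] [ 0.6325 -0.2306  1.7201  0.9302]
clock 27.18 tcp [ 0.4588 -0.16    0.1472] yaw -0.156 w 0.0856 j [ 0.59  0.31 -0.45  2.05  0.19  0.82 -0.12]
row [-0.1771, 0.7399, -0.0131, -0.0016, -0.0006, -0.1941] dist 0.19 deg 17.5
```

View pics/w6.png

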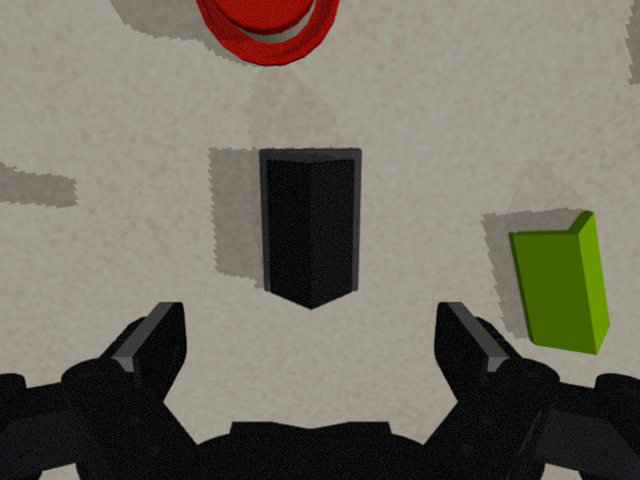

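The black guard is seated squarely on the saddle plate (ridge at column 312, even plate margins). Next is the lime guard.

>>> apply_moves(
  rows=[
    [-0.04, 0.18, -0.01, 0, 0, -0.1],
    [-0.09, 0.38, -0.01, 0, 0, -0.194],
    [-0.14, 0.58, -0.01, 0, 0, -0.194],
    [-0.176, 0.738, -0.01, 0, 0, -0.194],
    [-0.176, 0.738, -0.01, 0, 0, -0.194],
  ],
)

```text
clock: 27.8
tcp_pos: [0.6367, -0.2329, 0.149]
orientation: [-2.05, -2.379, -0.001]
contact_force: [-0.9, 0.0, -0.0]
grip_width: 0.0851
gripper_force: 0.0
```

>>> apply_moves(
  rows=[
    [0, 0, 0, 0, 0, 0],
    [0, 0, 0, 0, 0, 0],
    [0, 0, 0, 0, 0, 0],
  ],
)

```text
clock: 28.18
tcp_pos: [0.6345, -0.2322, 0.1513]
orientation: [-2.05, -2.381, 0.001]
contact_force: [-0.6, -0.7, 0.3]
grip_width: 0.0853
gripper_force: 0.0
```

```bash
python3 wr.py w7 lime_guard; python3 plan.py .634,-.232,-.001,.149
```

```text
lime_guard 0.92 [267, 155, 86, 141] [ 0.6329 -0.2313  1.7192  0.9705]
clock 28.27 tcp [ 0.6349 -0.2324  0.1514] yaw 0.149 w 0.0856 j [ 0.57  0.6  -0.45  1.6   0.29  1.01  0.18]
row [0.0023, -0.0032, 0.6097, 0.0001, 0.0002, -0.0001] dist 0.152 deg 0.0
```

>>> apply_moves(
  rows=[
    [0.004, -0.006, 0.2, 0, 0, 0],
    [0.004, -0.006, 0.4, 0, 0, 0],
    [0.004, -0.006, 0.55, 0, 0, 0],
    [0.004, -0.006, 0.598, 0, 0, 0],
    [0.004, -0.006, 0.598, 0, 0, 0],
  ],
)

```text
clock: 28.9
tcp_pos: [0.6336, -0.2316, 0.0017]
orientation: [-2.05, -2.38, 0.0]
contact_force: [0.7, 0.4, 0.2]
grip_width: 0.0855
gripper_force: 0.0
```

>>> apply_moves(
  rows=[
    [0, 0, 0, 0, 0, 0],
    [0, 0, 0, 0, 0, 0],
  ],
)

```text
clock: 29.15
tcp_pos: [0.6347, -0.232, 0.0034]
orientation: [2.049, 2.378, 0.002]
contact_force: [0.9, -1.2, -0.1]
grip_width: 0.0852
gripper_force: 0.0
```

```bash
python3 plan.py .6335,-.2317,-.001,.149
```

```text
clock 29.15 tcp [ 0.6347 -0.232   0.0034] yaw 0.149 w 0.0852 j [ 0.53  0.77 -0.39  1.67  0.39  0.77  0.11]
row [0.002, -0.0047, 0.0175, 0.0016, 0.0008, -0.0003] dist 0.005 deg 0.2
```

>>> apply_moves(
  rows=[
    [0, -0.004, 0.012, 0, 0, 0],
    [0, -0.004, 0.012, 0, 0, 0],
  ],
)

```text
clock: 29.4
tcp_pos: [0.6324, -0.2319, -0.0014]
orientation: [-2.05, -2.38, 0.0]
contact_force: [0.4, 0.0, -0.3]
grip_width: 0.0859
gripper_force: 0.0
```

>>> apply_moves(
  rows=[
    [0, 0, 0, 0, 0, 0],
    [0, 0, 0, 0, 0, 0],
    [0, 0, 0, 0, 0, 0],
    [0, 0, 0, 0, 0, 0],
  ],
  claw=0,
  newtons=30,
)

```text
clock: 29.9
tcp_pos: [0.6328, -0.2318, -0.0011]
orientation: [2.05, 2.38, 0.0]
contact_force: [-0.8, 0.7, 5.2]
grip_width: 0.0551
gripper_force: 32.1
```

>>> apply_moves(
  rows=[
    [0, 0, -0.1, 0, 0, 0],
    [0, 0, -0.3, 0, 0, 0],
    [0, 0, -0.5, 0, 0, 0],
    [0, 0, -0.56, 0, 0, 0],
    [0, 0, -0.56, 0, 0, 0],
  ],
)

```text
clock: 30.52
tcp_pos: [0.6327, -0.232, 0.1388]
orientation: [2.05, 2.379, 0.0]
contact_force: [-0.3, 0.9, -1.6]
grip_width: 0.0548
gripper_force: 32.5
```

```bash
python3 plan.py .4597,-.16,.14,-.153
```

```text
clock 30.52 tcp [ 0.6327 -0.232   0.1388] yaw 0.149 w 0.0548 j [ 0.57  0.61 -0.45  1.61  0.3   0.99  0.17]
row [0.3873, -0.6418, -0.0055, 0.0006, 0.0004, 0.192] dist 0.187 deg 17.3
```

>>> apply_moves(
  rows=[
    [0.1, -0.17, 0, 0, 0, 0.08],
    [0.2, -0.33, 0, 0, 0, 0.16],
    [0.3, -0.5, 0, 0, 0, 0.192],
    [0.387, -0.642, 0, 0, 0, 0.192],
    [0.387, -0.642, 0, 0, 0, 0.192],
  ],
)

```text
clock: 31.15
tcp_pos: [0.4547, -0.1588, 0.1362]
orientation: [-2.38, -2.043, 0.007]
contact_force: [0.7, -0.8, -1.1]
grip_width: 0.055
gripper_force: 32.6
```

>>> apply_moves(
  rows=[
    [0, 0, 0, 0, 0, 0],
    [0, 0, 0, 0, 0, 0],
    [0, 0, 0, 0, 0, 0],
    [0, 0, 0, 0, 0, 0],
  ],
)

```text
clock: 31.65
tcp_pos: [0.4598, -0.16, 0.1384]
orientation: [-2.385, -2.045, -0.0]
contact_force: [-0.8, -0.3, -0.7]
grip_width: 0.0549
gripper_force: 32.6
```

```bash
python3 plan.py .4597,-.16,.0276,-.153
```

```text
clock 31.65 tcp [ 0.4598 -0.16    0.1384] yaw -0.153 w 0.0549 j [ 0.59  0.33 -0.45  2.06  0.19  0.8  -0.13]
row [-0.0002, -0.0005, 0.4431, -0.0, -0.0002, 0.0] dist 0.111 deg 0.0
```

>>> apply_moves(
  rows=[
    [0, 0, 0.2, 0, 0, 0],
    [0, 0, 0.3, 0, 0, 0],
    [0, 0, 0.37, 0, 0, 0],
    [0, 0, 0.41, 0, 0, 0],
    [0, 0, 0.41, 0, 0, 0],
  ],
)

```text
clock: 32.28
tcp_pos: [0.4596, -0.1599, 0.0359]
orientation: [-2.384, -2.045, 0.0]
contact_force: [0.7, -0.7, -0.9]
grip_width: 0.0548
gripper_force: 32.6
```

>>> apply_moves(
  rows=[
    [0, 0, 0.01, 0, 0, 0],
    [0, 0, 0.018, 0, 0, 0],
    [0, 0, 0.018, 0, 0, 0],
  ],
)

```text
clock: 32.65
tcp_pos: [0.4596, -0.16, 0.0318]
orientation: [2.384, 2.045, 0.0]
contact_force: [0.6, 0.1, -0.7]
grip_width: 0.0551
gripper_force: 32.6
```

>>> apply_moves(
  rows=[
    [0, 0, 0.006, 0, 0, 0],
    [0, 0, 0.01, 0, 0, 0],
    [0, 0, 0.01, 0, 0, 0],
  ],
)

```text
clock: 33.02
tcp_pos: [0.4595, -0.1599, 0.029]
orientation: [-2.384, -2.045, 0.0]
contact_force: [-0.9, -0.4, -1.9]
grip_width: 0.0546
gripper_force: 32.6
```

>>> apply_moves(
  rows=[
    [0, 0, 0.004, 0, 0, 0],
    [0, 0, 0.006, 0, 0, 0],
    [0, 0, 0.006, 0, 0, 0],
  ],
)

```text
clock: 33.4
tcp_pos: [0.4599, -0.16, 0.0277]
orientation: [2.384, 2.045, 0.001]
contact_force: [0.5, 0.5, -1.5]
grip_width: 0.0547
gripper_force: 32.6
```

>>> apply_moves(
  rows=[
    [0, 0, 0, 0, 0, 0],
    [0, 0, 0, 0, 0, 0],
    [0, 0, 0, 0, 0, 0],
  ],
  claw=1,
)

```text
clock: 33.78
tcp_pos: [0.4595, -0.1599, 0.0276]
orientation: [-2.384, -2.045, 0.0]
contact_force: [0.1, -0.1, -0.7]
grip_width: 0.0854
gripper_force: 0.0
```

>>> apply_moves(
  rows=[
    [0, 0, -0.1, 0, 0, 0],
    [0, 0, -0.3, 0, 0, 0],
    [0, 0, -0.52, 0, 0, 0],
    [0, 0, -0.7, 0, 0, 0],
    [0, 0, -0.7, 0, 0, 0],
  ],
)

```text
clock: 34.4
tcp_pos: [0.4618, -0.1605, 0.2061]
orientation: [2.38, 2.041, 0.005]
contact_force: [-0.5, 0.8, -0.9]
grip_width: 0.0856
gripper_force: 0.0
```

>>> apply_moves(
  rows=[
    [-0.2, 0, 0, 0, 0, 0],
    [-0.4, 0, 0, 0, 0, 0],
    [-0.6, 0, 0, 0, 0, 0],
    [-0.6, 0, 0, 0, 0, 0],
    [-0.6, 0, 0, 0, 0, 0],
  ],
)

```text
clock: 35.02
tcp_pos: [0.4363, -0.3072, 0.2015]
orientation: [-2.383, -2.044, 0.0]
contact_force: [-0.0, 0.9, 0.4]
grip_width: 0.0857
gripper_force: 0.0
```

```bash
cat > fin.py <<'E'
from plan import *
fs=[r.grab_frame(n) for n in('top','scene','wrist')]
for f,n in zip(fs,('top','scene','wrist')): cv2.imwrite(f'pics/f_{n}.png',f['pixels'][...,::-1])
for n,z in(('red_pot',.004),('blue_pot',.004),('yellow_pot',.004),('lime_guard',.0286),('wrap_carton',0)):
    for f in fs:
        for d in r.outline_of(f,n)[:1]: print(n,f['shot'],round(d['conf'],2),fit([(f,d['pixels'])],n,z,[0,1.4] if n!='wrap_carton' else [0]).round(4))
E
python3 fin.py
```

```text
red_pot 12 0.67 [ 0.4575 -0.0161  0.0076  0.9586]
red_pot 13 0.81 [ 0.4564 -0.0134 -0.3339  0.9048]
blue_pot 12 0.95 [0.4536 0.2951 0.2909 0.8444]
blue_pot 13 0.6 [ 0.4515  0.2959 -0.1682  0.8925]
yellow_pot 12 0.79 [0.6096 0.2236 0.1451 0.8419]
yellow_pot 13 0.73 [0.6074 0.2255 0.0055 0.907 ]
yellow_pot 14 0.36 [ 0.4468 -0.2292  0.6398  0.3028]
lime_guard 12 0.76 [ 0.4596 -0.1617  1.4024  0.934 ]
lime_guard 13 0.75 [ 0.4623 -0.1583  1.4063  0.8294]
lime_guard 14 0.94 [ 0.4754 -0.1771 -0.159   0.818 ]
wrap_carton 12 0.76 [0.7569 0.0313 0.036  0.9617]
wrap_carton 13 0.76 [0.7575 0.0327 0.0298 0.9559]
```

View pics/f_wrist.png

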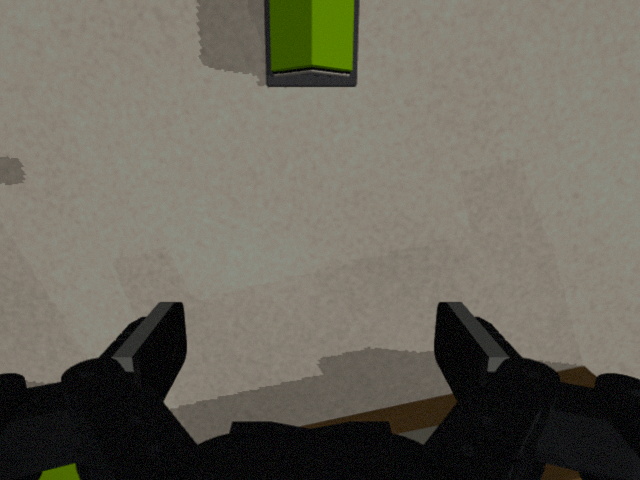

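View pics/f_scene.png

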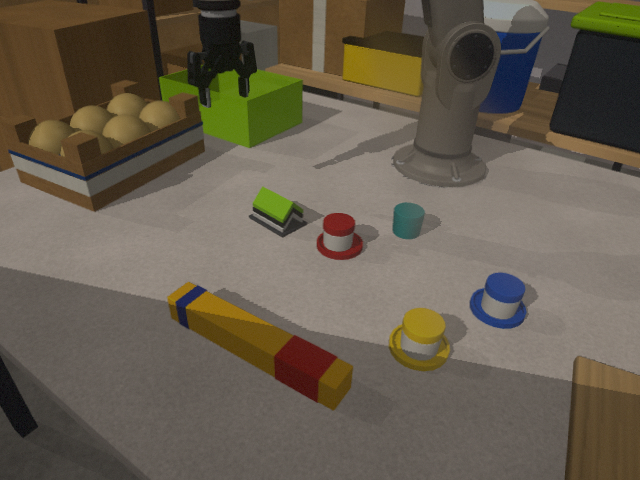

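The scene view shows the three pots flat in their matching trays: red (340,232), blue (502,297), yellow (422,330). The lime guard sits over the black one at (277,208). One zoom to check how it is nested.

```bash
python3 - <<'E'
from h import *
from bench import r
f=r.grab_frame('scene');I=cv2.resize(f['pixels'][180:240,240:320,::-1],None,fx=9,fy=9,interpolation=cv2.INTER_CUBIC)
for z,c in((.0173,(255,0,255)),(.0286,(0,0,255))):
    q=((proj(f,place(G,.461,-.1585,1.406,z))-[240,180]+.5)*9).astype(np.int32);cv2.polylines(I,[cv2.convexHull(q)],True,c,1)
cv2.imwrite('pics/z.png',I)
E
```

```text
(no output)
```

View pics/z.png

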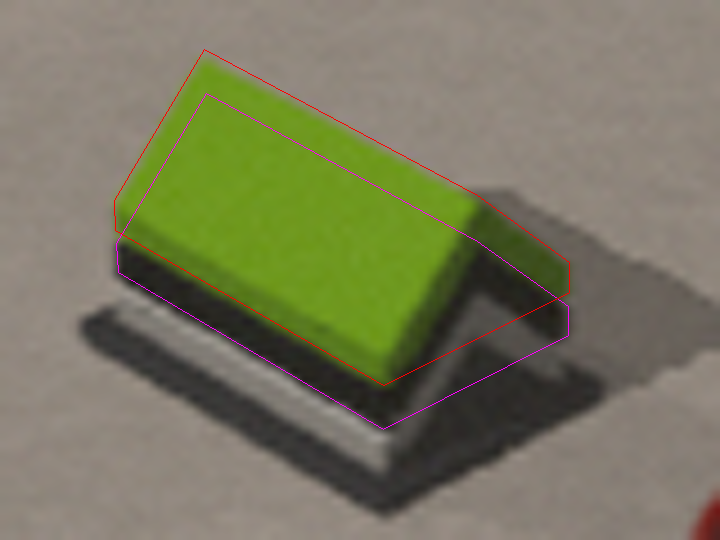

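The lime and black guards match their seated-height outlines, nested ridge over ridge with their ends flush. I'm handing in.

```bash
python3 -c "
from bench import r
print(r.hand_in())"
```

```text
the job is handed in; nothing more can be done
None
```

The job is handed in (the call returned no verdict): final pictures show all three pots upright in their matching trays, the black guard seated on the saddle with the lime one nested on top, and the carton and turquoise pot untouched, at about 35 s of the 122 s.

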